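Load the nail lamp and start it

ROBOT

A 7-joint arm with a two-finger parallel gripper is mounted at the origin on the work surface. World frame = base frame: x ahead of the robot, y to its left, z up, the work surface at z = 0. Lengths are in m, angles in degrees, forces in N, time in s.
With the tool pointing down it reaches from about 0.35 to 0.775 m from the base axis. Payload 3.1 kg.
Tool frame: the origin (TCP) lies on the centre line of the jaws, within the pads' length; the fingertips stand 17 mm ahead of it and the grasp point (between the pads) lies 2 mm behind it (robot.tip_reach is the distance from the TCP to the fingertips, in m); z points along the fingers, y is the direction in which the jaws open and shut (so a half turn about z gives the same grasp; the last joint's range is limited). The gripper opens to 85 mm and grips with 20 to 120 N. Pads are 22 mm wide; open, the fingers measure 114 mm over their backs; the gripper's body (76 mm by 85 mm) begins 54 mm behind the grasp point. The pads swing forward as they close: fully open they stand 13 mm farther back than shut.
Start: joints at [66.595, 17.813, 0.802, 86.603, -0.252, 75.585, -1.558], TCP at [0.197, -0.513, 0.248] pointing down, gripper open.
Joint ranges: [-154.91, 154.91], [-16.99, 109.72], [-72.82, 74.43], [7.12, 147.25], [-82.49, 262.49], [11.32, 116.49], [-174.64, 174.64]. Speed limits (degrees/s): [159.86, 159.86, 180, 180, 180, 180, 180].

INTERFACE

Orientations are given as [roll, pitch, yaw] about the fixed x, y, z axes, in that order (R = Rz(yaw) Ry(pitch) Rx(roll)).
In Python, from station import robot, fingers, vision, workorder, recognise gives the robot as it stands. Calls block until the motion is done:
- robot.move_to(position, orientation): joint-space move of the TCP to a pose.
- robot.line_to(position, orientation=None, velocity=0.15, f_stop=None): straight line of the TCP; orientation=None keeps the orientation; velocity is the mean speed in m/s. With f_stop (N) it stops when the force on the tool has changed by that much, and returns True; else False.
- robot.move_j(angles): joint-space move.
- fingers.gripper_to(opening, force=None): opening from 0.0 (shut) to 1.0 (fully open); force is the grip in N (None keeps the last); returns when the fingers have stopped.
- robot.pause(seconds).
- robot.inverse_kinematics(position, orientation): joint angles nearest the present ones, or None.
- vision.grab_frame(name): name is "side" or "top"; returns the picture (480x640x3 uint8, red, green, blue); there is no depth.
- vision.calibration(name): a dict with "mtx" (3x3 intrinsics, pixels), "extrinsics" (4x4, takes a point from world to camera coordinates). Camera axes: x right, y up, looking along -z (the intrinsics and any distortion apply to the point x, -y, -z); pixel columns grow to the right and rows downward; lengths in m; the calibration is good to about 2 mm. A picture is of the moment at which its call begins. calibration takes no time and is no camera call.
A pose or a line that the arm cannot do raises robot.PlanningError and nothing moves.
- workorder.close_job(): hands the job in, once; it reports no verdict.
Trained networks look in the newest picture that a camera, given by its name, has taken for a name from the list of things; names that differ only in an ending like _2 or _b are one class to them, and where a whole thing is asked for, a point or a joint stands for the part that bears it (a point fixed in the world has none). Each returns a list of dicts, best first, with "p" (0 to 1); they miss things now and then, are a little off and sometimes report something else, mostly with a low value. They report only what shows in the picture. A call takes as long as a camera call.
- recognise(label, camera): "rect" ([centre column, centre row, width, height] in pixels, round what is visible of it).
Readings, each from a call of its own:
- robot.current_time_s(): time.
- robot.current_joint_positions(): joint angles.
- robot.current_dq(): joint speeds.
- robot.current_joint_torque(): joint torques, N m.
- robot.current_tool_pos(): TCP position.
- robot.current_eef_rot(): TCP orientation.
- robot.current_contact_force(): force on the tool from outside, world axes, zero at the start.
- robot.current_torque(): the same for the moment, N m.
- robot.current_finger_gap(): opening from 0.0 (shut) to 1.0 (fully open).
Only numpy, scipy, OpenCV 4.12 (cv2) and the standard library are available. Lean on these libraries where they do the work, as an engineer would, in place of code of your own. Each camera call takes 0.05 s, during which the arm holds its last target.

TASK

With the fingers, push the practice board with the five false nails along the table, nails first, through the mouth of the curing lamp until its front edge lies squarely against the stop bar at the lamp's back; then press the round start button on top of the lamp fully down and let it go. Only push the board itself: do not touch the nails, do not lift or tip the board, and leave the bottles and the other things where they stand.

Things in the scene. Friction and masses are not known exactly. Their poses are not given: they have to be found in the camera images.
- board: loose wooden board, 160 mm long (x) x 92 wide (y) x 24 thick, about 0.35 kg, flat on the surface. Origin: centre of its underside; x points to its front edge. Five stems on its front half carry white nails up to 45 mm above the surface; the rear half is bare. It starts outside the mouth, up to 55 mm to one side and turned up to 0.3 rad. Home, its rear 60 mm stick out of the mouth
- board_front (a point): middle of the board's front edge, 80 mm from its centre along its x, 12 mm above its underside
- nails: the five small white nails on 6 mm steel stems, fixed in the board and moving with it, in an arc on its front half: 5 to 65 mm ahead of the board's centre, up to 41 mm either side, 24 to 45 mm above the surface. Not to be touched. Origin and axes: those of the board
- lamp: fixed white arch, open at both ends, 180 mm wide (y) x 100 high x 85 deep (x). Origin: on the surface, middle of the mouth that faces the robot; x points into the lamp, the way the board is pushed. Opening 140 mm wide, 70 high, floor = bare work surface. A grey stop bar 22 mm high crosses the back, its inner face 100 mm in from the mouth, visible behind the arch
- lamp_stop (a point): middle of the stop bar's inner face, 100 mm in from the mouth and 12 mm above the surface; axes as the lamp's
- start_top (a point): centre of the top of the round start button on the lamp's roof, 28 mm across, in a slightly larger round housing; pressed straight down
- start (a joint): travel of the start button in m: 0 up, 0.006 fully down; a spring brings it back; fully down takes about 4 N
- polish_a: small nail-polish bottle, 29 mm across and 75 mm tall, standing beside the lamp on its left; loose bystander, origin at the centre of its underside
- polish_b: small nail-polish bottle, 29 mm across and 75 mm tall, standing beside the lamp on its right; loose bystander, origin at the centre of its underside
- remover: pump bottle, 66 mm across and 128 mm tall, left of the lamp; loose bystander, origin at the centre of its underside
- buffer: nail buffing block lying on the surface, 95 x 26 x 26 mm, long along its own x; right of the board's rear; loose bystander, origin at the centre of its underside
- gel_jar: small screw-top jar, 48 mm across and 42 mm tall, right of the board; loose bystander, origin at the centre of its underside
- dish: small open dish, 52 mm across and 26 mm tall, right of the lamp; loose bystander, origin at the centre of its underside
- file: flat nail file lying on the surface, 175 x 19 x 5 mm, long along its own x; left of the board; loose bystander, origin at the centre of its underside

How it is judged (in metres and radians):
On the way, in this order (a step that is already met when the one before it is completed fails the run):
1. the board lies squarely against the lamp's stop bar (x of board_front in the frame of lamp_stop between -0.006 and 0.006 m and y of board_front in the frame of lamp_stop between -0.03 and 0.03 m and angle between the x axis of board and the x axis of lamp, either way round below 0.09 rad and height (world z) of board below 0.005 m and linear speed of board below 0.01 m/s), for 0.2 s.
2. then the start button is pressed fully down (value of joint start above 0.0048 m), for 0.05 s.
At the end, for the whole second after the job is handed in: Board flat and at rest in the lamp: middle of its front edge within 6 mm of the stop bar and 30 mm of the centre line, turned less than 0.09 rad from the lamp's axis; start button pressed past 4.8 mm after that, and up again (all of step 1 and value of joint start below 0.0015 m); the robot touches nothing.
It fails at once if the robot touches the false nails (over 0.5 N) (contact force between any of the fingers, the arm and nails above 0.5 N).
It fails at once if the board is lifted off the surface (10 mm) (height (world z) of board above 0.01 m).
It fails at once if the board is tipped (more than 0.15 rad) (angle between board's own z axis and vertical above 0.15 rad).
It fails at once if a bystander is moved more than 20 mm (distance of any of polish_a, polish_b, remover, buffer, gel_jar, dish, file from where it was at the start of the episode above 0.02 m).
It fails at once if a bystander is tipped over (angle between any of polish_a, polish_b, remover, buffer, gel_jar, dish, file's own z axis and vertical above 0.4 rad).
It also fails if it takes over 72 s, if anything falls off the work surface, if the arm or the gripper's body presses on something with over 40 N, if the wrist force passes 120 N, or if a joint passes its speed limit or range.

## Working session

There is one attempt and no reset: what is moved stays moved. The work goes in short steps, each a Python script; the robot and the scene stay as the last script left them, time stands still between calls to the robot, and variables do not carry over. Pictures are saved under pics/ and viewed, and the job is handed in when it is done.

```bash
mkdir -p pics; ls
python3 - <<'E'
from station import robot, fingers, vision, workorder, recognise
import cv2
for n in ("top","side"):
    im=vision.grab_frame(n); cv2.imwrite(f"pics/{n}0.png",im[:,:,::-1])
    c=vision.calibration(n); print(n,c)
    for l in ("board","lamp","start_top","nails","polish_a","remover","buffer","gel_jar","dish","file"):
        print(l,[( [round(float(v)) for v in r["rect"]],round(r["p"],2)) for r in recognise(l,n)][:3])
print(robot.current_time_s(),robot.current_tool_pos(),robot.current_eef_rot(),robot.current_contact_force(),robot.tip_reach)
E
```

```text
pics
top {'mtx': array([[610.28917878,   0.        , 323.44005894],
       [  0.        , 610.28917878, 249.79515319],
       [  0.        ,   0.        ,   1.        ]]), 'extrinsics': array([[-0.01110657, -0.99963744, -0.02452836,  0.05091781],
       [ 0.98947903, -0.01452572,  0.14394531, -0.57533809],
       [-0.14424941, -0.02267156,  0.98928161, -1.23952771],
       [ 0.        ,  0.        ,  0.        ,  1.        ]])}
board [([365, 265, 48, 75], 0.93), ([483, 261, 19, 20], 0.63), ([490, 208, 26, 21], 0.6)]
lamp [([372, 185, 92, 62], 0.55)]
start_top [([484, 261, 24, 21], 0.74)]
nails [([366, 247, 40, 26], 0.65)]
polish_a [([255, 209, 34, 40], 0.74), ([302, 187, 8, 20], 0.71), ([437, 182, 13, 17], 0.53)]
remover [([254, 208, 34, 38], 0.86)]
buffer [([463, 322, 28, 45], 0.66)]
gel_jar [([483, 258, 21, 24], 0.92)]
dish [([491, 210, 22, 21], 0.79)]
file [([233, 280, 28, 75], 0.79)]
side {'mtx': array([[616.99601217,   0.        , 320.98733784],
       [  0.        , 616.99601217, 239.99980699],
       [  0.        ,   0.        ,   1.        ]]), 'extrinsics': array([[-0.737290
[... 158 characters left out ...]
46126],
       [ 0.        ,  0.        ,  0.        ,  1.        ]])}
board [([358, 261, 83, 75], 0.81)]
lamp [([301, 206, 97, 85], 0.6)]
start_top [([308, 180, 17, 11], 0.65)]
nails [([348, 242, 38, 27], 0.85)]
polish_a [([249, 244, 15, 34], 0.88), ([347, 174, 13, 28], 0.53)]
remover [([228, 275, 36, 68], 0.58)]
buffer [([471, 238, 37, 39], 0.74)]
gel_jar [([428, 196, 25, 23], 0.98), ([228, 274, 39, 67], 0.64), ([308, 183, 11, 16], 0.25)]
dish [([394, 169, 20, 17], 0.84), ([250, 242, 21, 34], 0.74)]
file [([262, 358, 89, 47], 0.66), ([228, 275, 40, 69], 0.3)]
1.1 [ 0.19727208 -0.51340889  0.24830617] [1.79998825e+02 2.13707008e-03 2.10219023e+01] [-0.55744396 -0.34431045  0.03572225] 0.017
```

Run:
```python
import cv2
a=cv2.imread("pics/top0.png")[130:370,200:520]; cv2.imwrite("pics/top0z.png",cv2.resize(a,(800,600),interpolation=cv2.INTER_CUBIC))
a=cv2.imread("pics/side0.png")[150:390,200:520]; cv2.imwrite("pics/side0z.png",cv2.resize(a,(800,600),interpolation=cv2.INTER_CUBIC))
```

```text
(no output)
```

View pics/top0z.png

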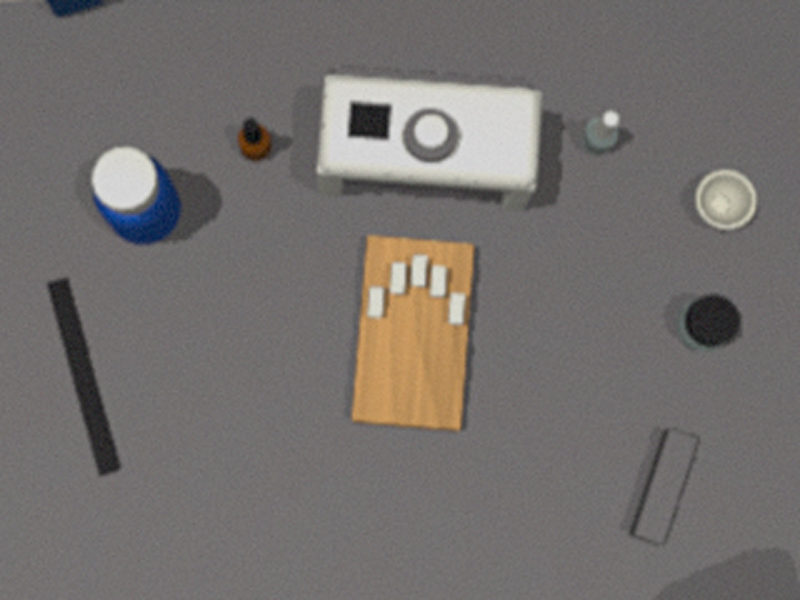

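View pics/side0z.png

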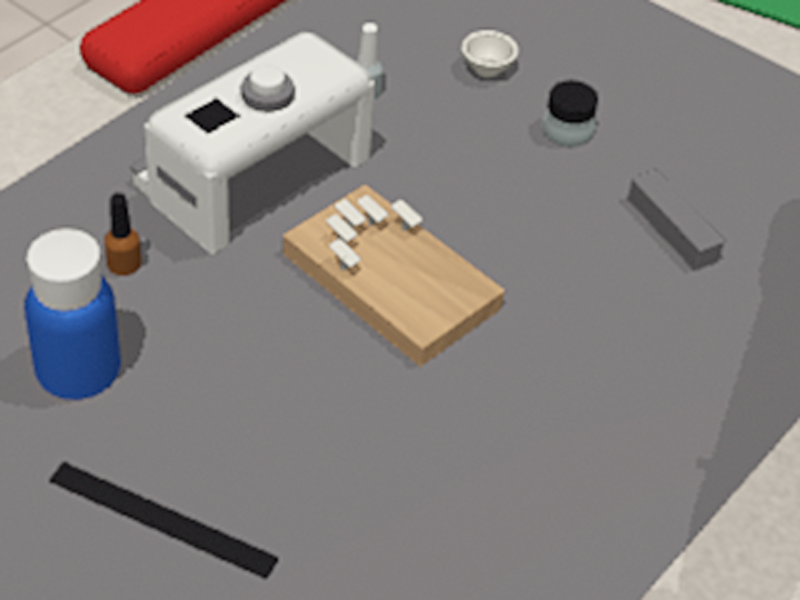

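The top view shows the board at about (165..190, 95..170)/2.5 in front of the lamp, nearly aligned with it, with a roof button at around (372,183) px. Next I'll compute poses.

```bash
cat > h.py <<'E'
import numpy as np, cv2
from station import robot, fingers, vision, workorder, recognise
def w2p(P,cam):
    c=vision.calibration(cam); q=c["extrinsics"]@np.append(P,1); q=q[:3]*[1,-1,-1]; u=c["mtx"]@q; return u[:2]/u[2]
def p2w(px,z,cam):
    c=vision.calibration(cam); E=c["extrinsics"]; R=E[:3,:3]; C=-R.T@E[:3,3]
    d=np.linalg.inv(c["mtx"])@np.array([px[0],px[1],1.]); d=R.T@(d*[1,-1,-1]); return C+d*(z-C[2])/d[2]
def boardmask(im):
    hsv=cv2.cvtColor(im,cv2.COLOR_RGB2HSV); m=cv2.inRange(hsv,(8,70,110),(25,255,255))
    m[:, :320]=0; m[:,440:]=0
    m=cv2.morphologyEx(m,cv2.MORPH_CLOSE,np.ones((9,9)))
    n,l,s,_=cv2.connectedComponentsWithStats(m); k=1+np.argmax(s[1:,4]); return (l==k).astype(np.uint8)
def board(im):
    m=boardmask(im); c=max(cv2.findContours(m,0,2)[0],key=cv2.contourArea).reshape(-1,2)
    W=np.array([p2w(p,.024,"top")[:2] for p in c]); r=cv2.minAreaRect((W*1000).astype(np.float32))
    return r, cv2.boxPoints(r)
E
python3 - <<'E'
from h import *
C=np.linalg.inv(vision.calibration("top")["extrinsics"])[:3,3];print("cam",C)
im=cv2.imread("pics/top0.png")[:,:,::-1].copy()
print(board(im))
z=lambda u,v:(200+u/2.5,130+v/2.5)
print("board",[p2w(z(*p),.024,"top")[:2].round(4) for p in [(367,236),(475,242),(462,430),(352,420)]])
print("lamp roof",[p2w(z(*p),.1,"top")[:2].round(4) for p in [(325,76),(541,90),(537,187),(319,174)]])
print("btn",p2w(z(431,131),.112,"top"),"housing",p2w(z(431,135),.105,"top"))
for n,p in dict(buf1=(665,430),buf2=(632,540),jar=(712,322),pa=(255,145),pb=(602,132),rem=(140,220),dish=(726,205),f1=(60,282),f2=(110,472)).items(): print(n,p2w(z(*p),.02,"top")[:2].round(3))
s=lambda u,v:(200+u/2.5,150+v/2.5)
# button via side
print("btn side",[p2w(s(269,77),h,"side").round(4) for h in (.105,.11,.115,.12)], [p2w(z(431,131),h,"top").round(4) for h in (.105,.11,.115,.12)])
print("side roof", [p2w(s(*p),.1,"side").round(3) for p in [(150,122),(310,33),(372,85),(213,178)]])
print("side board",[p2w(s(*p),.024,"side").round(3) for p in [(283,238),(366,186),(504,291),(422,350)]])
E
```

```text
cam [0.39104935 0.01444013 1.31030812]
(((550.328125, -43.57033920288086), (93.05653381347656, 161.37765502929688), 84.37635803222656), array([[465.46817  , -81.96768  ],
       [626.06915  , -97.781654 ],
       [635.1881   ,  -5.1729965],
       [474.5871   ,  10.640976 ]], dtype=float32))
board [array([ 0.6328, -0.0067]), array([ 0.6262, -0.0989]), array([ 0.466 , -0.0837]), array([0.4755, 0.0085])]
lamp roof [array([0.7523, 0.0267]), array([ 0.7373, -0.1492]), array([ 0.6566, -0.1433]), array([0.6703, 0.0326])]
btn [ 0.70142535 -0.05820341  0.112     ] housing [ 0.6999132  -0.05855246  0.105     ]
buf1 [ 0.464 -0.254]
buf2 [ 0.373 -0.223]
jar [ 0.555 -0.298]
pa [0.715 0.089]
pb [ 0.722 -0.211]
rem [0.651 0.189]
dish [ 0.656 -0.315]
f1 [0.598 0.258]
f2 [0.435 0.213]
btn side [array([ 0.7114, -0.0734,  0.105 ]), array([ 0.7073, -0.069 ,  0.11  ]), array([ 0.7031, -0.0645,  0.115 ]), array([ 0.6989, -0.0601,  0.12  ])] [array([ 0.7032, -0.0586,  0.105 ]), array([ 0.7019, -0.0583,  0.11  ]), array([ 0.7006, -0.058 ,  0.115 ]), array([ 0.6994, -0.0577,  0.12  ])]
side roof [array([0.745, 0.028, 0.1  ]), array([ 0.731, -0.145,  0.1  ]), array([ 0.648, -0.129,  0.1  ]), array([0.663, 0.04 , 0.1  ])]
side board [array([ 0.631, -0.005,  0.024]), array([ 0.623, -0.098,  0.024]), array([ 0.466, -0.082,  0.024]), array([0.475, 0.009, 0.024])]
```

```bash
cat >> h.py <<'E'
YAW=-4.75; ux=np.array([np.cos(np.radians(YAW)),np.sin(np.radians(YAW))]); M=np.array([.658,-.0515])
def L(x,y=0): return M+x*ux+y*np.array([-ux[1],ux[0]])
O=[180,0,YAW]
def P(x,z,y=0): return [*L(x,y),z]
E
python3 - <<'E'
from h import *
robot.move_to(P(-.228,.2),O)
fingers.gripper_to(.6,30)
robot.line_to(P(-.228,.024),velocity=.12)
print(robot.current_tool_pos(),robot.current_eef_rot(),robot.current_finger_gap(),robot.current_contact_force(),robot.current_joint_positions(),robot.current_time_s())
print(robot.inverse_kinematics(P(-.07,.024),O))
cv2.imwrite("pics/s1.png",vision.grab_frame("side")[120:400,180:560,::-1])
E
```

```text
[ 0.43143164 -0.03263012  0.02456783] [ 1.79995703e+02 -8.54851818e-02 -4.75206240e+00] 0.6006659396104249 [0.13137254 0.27247856 0.19008941] [  24.52338574   22.78142092  -27.04155417  119.08106388   15.46710893
   41.36938961 -107.14732165] 5.0917
[  19.96310664   37.15654493  -24.79660084   94.48132185   18.62299691
   52.48972932 -106.5963645 ]
```

View pics/s1.png

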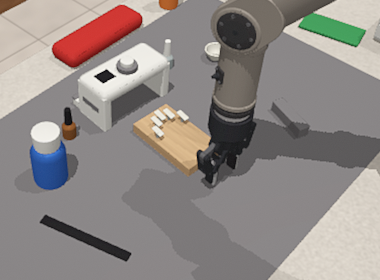

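The gripper is behind the rear edge of the board (around (205,165) in the crop) and clear of the nails. I'll push it most of the way, then check.

Run:
```python
from h import *
print(robot.line_to(P(-.105,.024),velocity=.04,f_stop=15),robot.current_tool_pos(),robot.current_contact_force(),robot.current_time_s())
im=vision.grab_frame("top");cv2.imwrite("pics/t2.png",cv2.resize(im[130:330,260:460],(800,800))[:600,:,::-1])
cv2.imwrite("pics/s2.png",cv2.resize(vision.grab_frame("side")[150:300,220:420],(800,600))[:,:,::-1])
```

```text
False [ 0.55322192 -0.04274457  0.0240089 ] [-2.1897198   0.16909637 -0.56428931] 8.3667
```

View pics/t2.png

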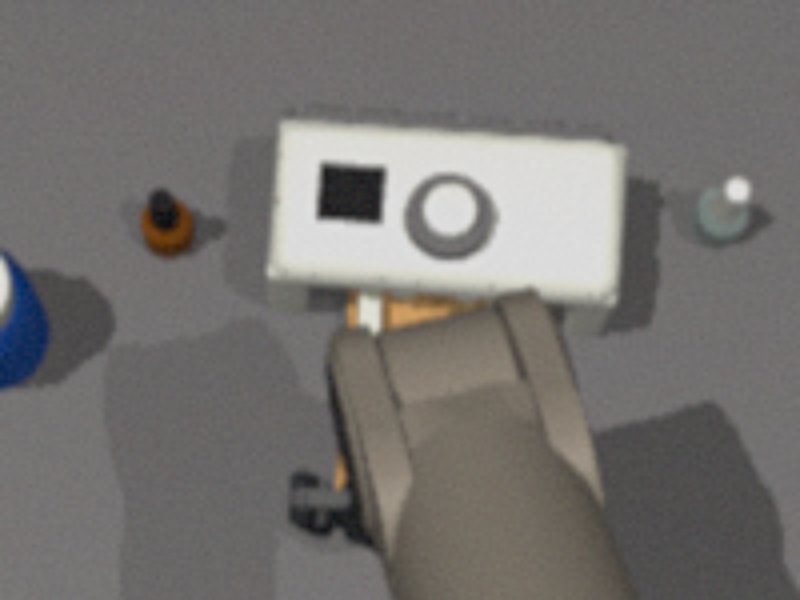

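View pics/s2.png

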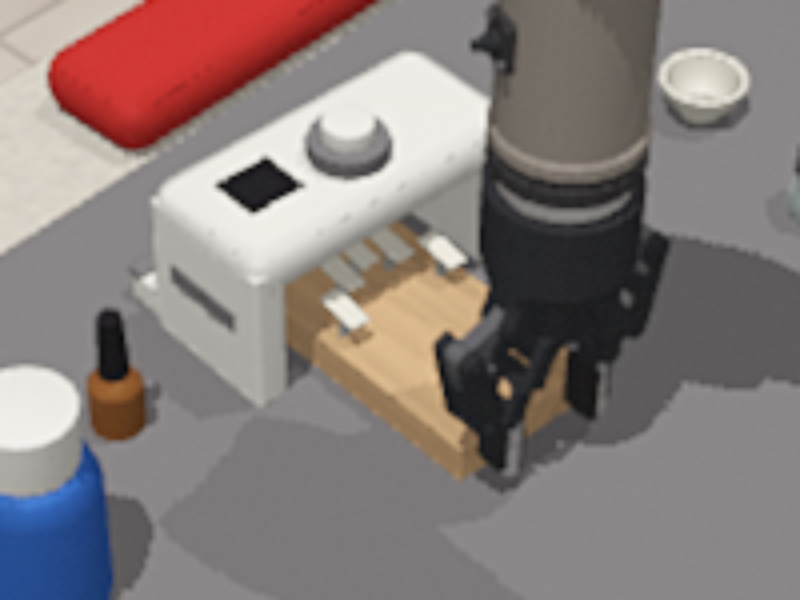

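The board is square and inside the mouth, with both fingers on its rear edge. I'll push on slowly until it meets the stop.

Run:
```python
from h import *
r=robot.line_to(P(-.05,.024),velocity=.02,f_stop=8)
p=robot.current_tool_pos()
print(r,p,(p[:2]-M)@ux,robot.current_contact_force(),robot.current_time_s())
robot.pause(.4)
print(robot.current_tool_pos(),robot.current_contact_force())
cv2.imwrite("pics/s3.png",cv2.resize(vision.grab_frame("side")[150:300,220:420],(800,600))[:,:,::-1])
```

```text
True [ 0.59497003 -0.04629102  0.02331548] -0.0632448413716092 [ 1.08712401 -0.08984775 -0.21773382] 10.4083
[ 0.59261896 -0.04620651  0.02213141] [-0.53595559  0.07876397 -0.21010368]
```

View pics/s3.png

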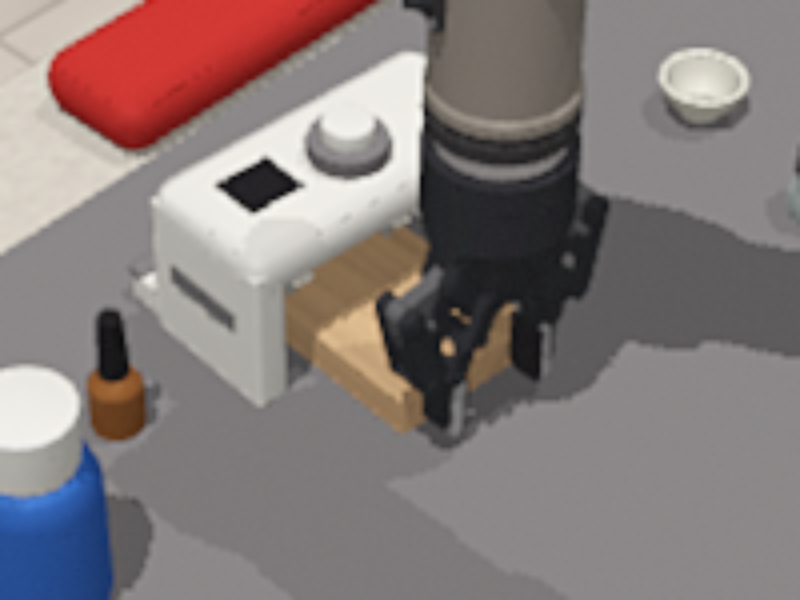

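Run:
```python
from h import *
p=robot.current_tool_pos(); x0=(p[:2]-M)@ux
r=robot.line_to(P(-.05,.024),velocity=.01,f_stop=10)
p=robot.current_tool_pos(); print(r,x0,(p[:2]-M)@ux,robot.current_contact_force(),robot.current_time_s())
robot.pause(.3)
robot.line_to(P(-.13,.026),velocity=.08)
robot.line_to(P(-.15,.19),velocity=.2)
robot.move_to(P(-.26,.25),O)
im=vision.grab_frame("top");cv2.imwrite("pics/t4.png",cv2.resize(im[150:300,270:470],(800,600),interpolation=cv2.INTER_CUBIC)[:,:,::-1])
cv2.imwrite("pics/s4.png",cv2.resize(vision.grab_frame("side")[150:300,220:420],(800,600),interpolation=cv2.INTER_CUBIC)[:,:,::-1])
```

```text
True -0.06564112934827879 -0.06313580042920429 [1.40501087 0.11931926 0.29647447] 11.6667
```

View pics/t4.png

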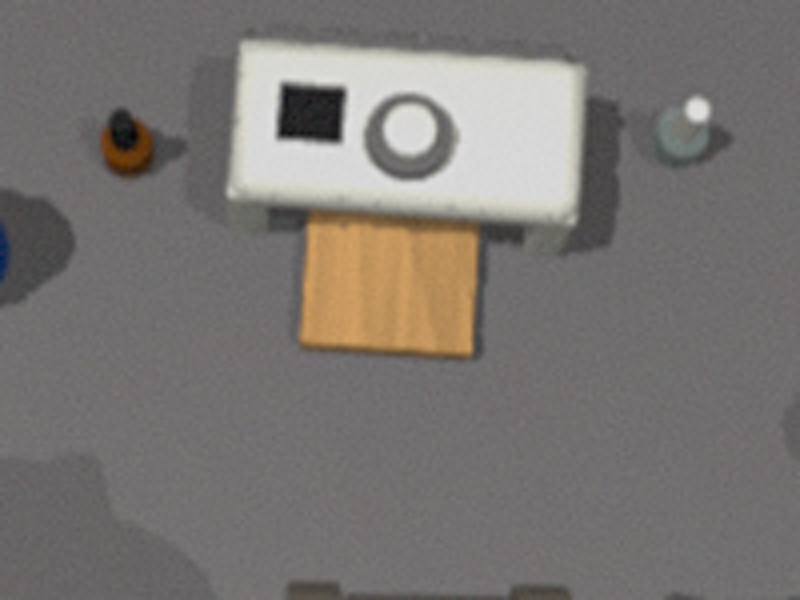

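View pics/s4.png

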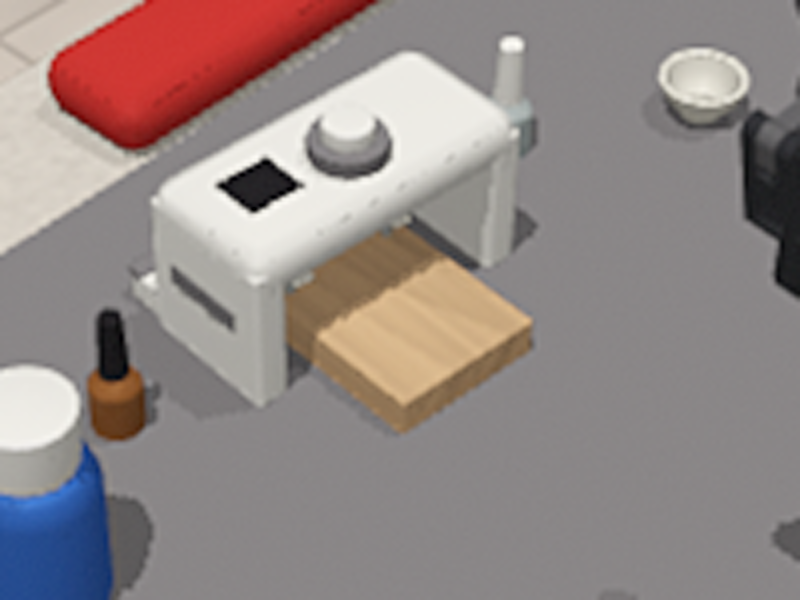

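Run:
```python
from h import *
z=lambda u,v:(270+u/4,150+v/4); s=lambda u,v:(220+u/4,150+v/4)
def lam(w): d=w[:2]-M; return (d@ux).round(4),(d@np.array([-ux[1],ux[0]])).round(4)
for n,p,h in [("rl",(301,348),.024),("rr",(474,356),.024),("legL",(231,229),0),("legR",(573,252),0),("btn",(409,130),.118),("hous",(409,137),.107),("roofFL",(229,197),.1),("roofFR",(580,221),.1),("roofBL",(238,40),.1),("roofBR",(586,64),.1)]:
    w=p2w(z(*p),h,"top"); print(n,w.round(4),lam(w))
print("side")
for n,p,h in [("rl",(403,404),.024),("rr",(532,323),.024),("rl0",(403,432),0),("rr0",(532,347),0),("legL",(262,405),0),("legR in",(490,266),0),("btn",(349,118),.118)]:
    w=p2w(s(*p),h,"side"); print(n,w.round(4),lam(w))
# button triangulation
from scipy.optimize import least_squares
f=lambda P:np.r_[w2p(P,"top")-z(409,130),w2p(P,"side")-s(349,118)]
r=least_squares(f,[.7,-.06,.11]);print(r.x,r.fun)
```

```text
rl [ 0.6055 -0.003   0.024 ] (np.float64(-0.0563), np.float64(0.044))
rr [ 0.5998 -0.095   0.024 ] (np.float64(-0.0544), np.float64(-0.0481))
legL [0.6762 0.034  0.    ] (np.float64(0.0111), np.float64(0.0867))
legR [ 0.6603 -0.1524  0.    ] (np.float64(0.0107), np.float64(-0.1003))
btn [ 0.6997 -0.0575  0.118 ] (np.float64(0.042), np.float64(-0.0026))
hous [ 0.6989 -0.0581  0.107 ] (np.float64(0.0413), np.float64(-0.0032))
roofFL [0.671  0.0333 0.1   ] (np.float64(0.006), np.float64(0.0856))
roofFR [ 0.6557 -0.1437  0.1   ] (np.float64(0.0053), np.float64(-0.0921))
roofBL [0.7532 0.0277 0.1   ] (np.float64(0.0883), np.float64(0.0868))
roofBR [ 0.7373 -0.1494  0.1   ] (np.float64(0.0871), np.float64(-0.091))
side
rl [ 0.6092 -0.0038  0.024 ] (np.float64(-0.0526), np.float64(0.0435))
rr [ 0.6003 -0.0927  0.024 ] (np.float64(-0.0541), np.float64(-0.0458))
rl0 [ 0.6113 -0.0067  0.    ] (np.float64(-0.0503), np.float64(0.0407))
rr0 [ 0.6037 -0.0987  0.    ] (np.float64(-0.0502), np.float64(-0.0516))
legL [0.6764 0.0289 0.    ] (np.float64(0.0117), np.float64(0.0816))
legR in [ 0.6609 -0.1308  0.    ] (np.float64(0.0095), np.float64(-0.0788))
btn [ 0.7039 -0.0644  0.118 ] (np.float64(0.0468), np.float64(-0.009))
[ 0.6974379  -0.05717018  0.12595014] [ 0.059866    0.08470815 -0.10104477 -0.02376339]
```

The rear edge stands about 61 mm out of the mouth (home is 60), roughly 0.02 rad off square and within 2–3 mm of the centre line. Both pushes met resistance at the same position, so the board is at the stop. Next is the button.

Run:
```python
from h import *
fingers.gripper_to(0,30)
B=[.698,-.0575]
robot.move_to([*B,.25],O); robot.line_to([*B,.165],velocity=.1); robot.pause(.3)
print(robot.current_tool_pos(),robot.current_contact_force(),robot.current_finger_gap())
cv2.imwrite("pics/s5.png",cv2.resize(vision.grab_frame("side")[130:280,220:420],(800,600),interpolation=cv2.INTER_CUBIC)[:,:,::-1])
r=robot.line_to([*B,.139],velocity=.01,f_stop=2)
print("touch",r,robot.current_tool_pos(),robot.current_contact_force(),robot.current_time_s())
```

```text
[ 0.69826387 -0.05743288  0.16554892] [-0.12169769  0.80067308  0.16972139] 0.00491427627300076
touch False [ 0.69802302 -0.05752318  0.1391452 ] [-0.54358854 -0.45259974  0.33079376] 20.375
```

View pics/s5.png

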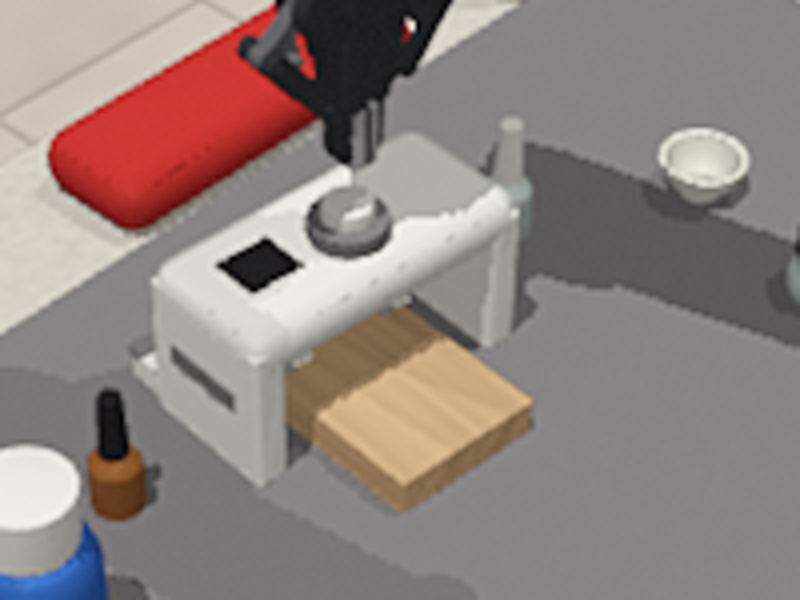

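The closed fingertips (around (360,155) in the crop) are centred over the button. I'll go down in small steps and log the force.

Run:
```python
from h import *
B=[.698,-.0575]
for i in range(20):
    t=.138-.0015*i
    r=robot.line_to([*B,t],velocity=.01,f_stop=12); robot.pause(.1)
    f=robot.current_contact_force(); p=robot.current_tool_pos()
    print(round(t,4),p.round(4),f.round(2),r)
    if r or f[2]>14: break
robot.pause(.2)
print(robot.current_time_s())
cv2.imwrite("pics/s6.png",cv2.resize(vision.grab_frame("side")[130:280,220:420],(800,600),interpolation=cv2.INTER_CUBIC)[:,:,::-1])
```

```text
0.138 [ 0.6981 -0.0575  0.1381] [-0.47  0.15  0.95] False
0.1365 [ 0.6981 -0.0575  0.1366] [ 0.27 -0.27  2.16] False
0.135 [ 0.6981 -0.0575  0.1351] [-0.56 -0.21  3.  ] False
0.1335 [ 0.6981 -0.0575  0.1336] [ 0.23 -1.59  3.45] False
0.132 [ 0.6981 -0.0575  0.1332] [-2.01 -0.32  7.97] False
0.1305 [ 0.6981 -0.0575  0.1331] [-3.55 -0.08 11.23] False
0.129 [ 0.6981 -0.0574  0.133 ] [-6.19 -0.14 16.3 ] False
23.325
```

View pics/s6.png

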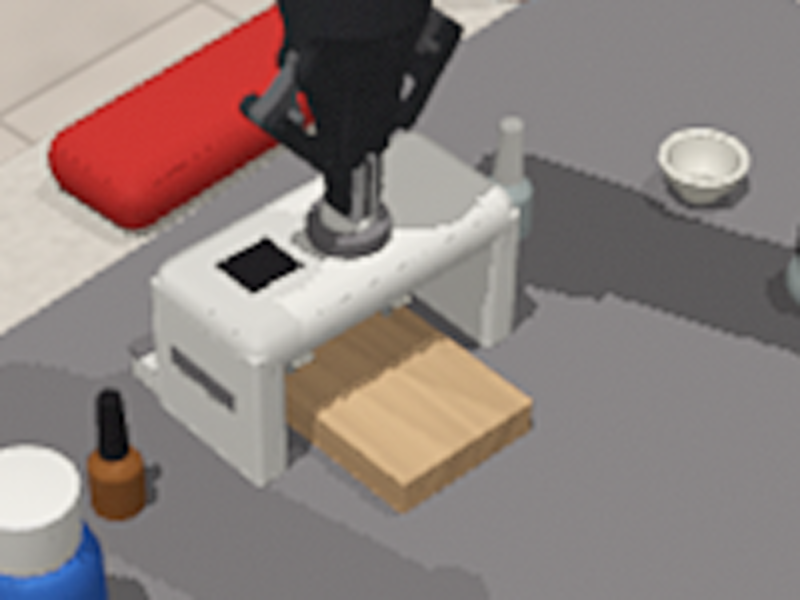

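The force rises like a spring from about z = 0.139 to about 4 N at 0.1333, then hits a hard stop. That is roughly 6 mm of travel, a full press. I'll release it and check.

Run:
```python
from h import *
B=[.698,-.0575]
robot.line_to([*B,.165],velocity=.05); robot.line_to([*B,.25],velocity=.15)
robot.move_to(P(-.26,.28),O); robot.pause(.3)
print(robot.current_contact_force(),robot.current_time_s())
a=cv2.resize(vision.grab_frame("top")[130:370,200:520],(400,300)); b=cv2.resize(vision.grab_frame("side")[150:390,200:520],(400,300))
im=np.hstack([a,b]); cv2.imwrite("pics/f7.png",im[:,:,::-1])
x=cv2.imread("pics/side0.png")[:,:,::-1]; n=vision.grab_frame("side")
print("button region diff side", np.abs(x[172:192,296:320].astype(int)-n[172:192,296:320]).mean())
```

```text
[-0.01202424  0.82590361 -0.20825127] 26.4167
button region diff side 7.0625
```

View pics/f7.png

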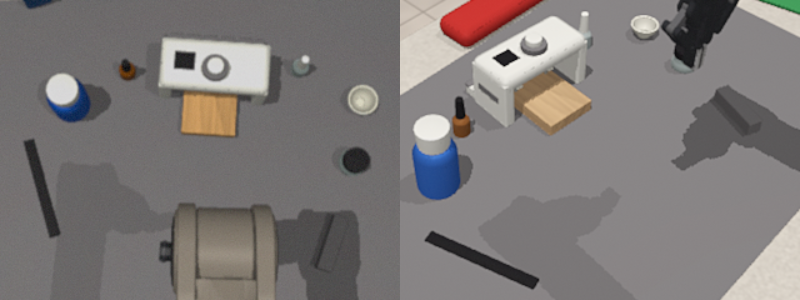

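Run:
```python
from h import *
n=vision.grab_frame("side")[165:205,285:335]; x=cv2.imread("pics/side0.png")[165:205,285:335,::-1]
cv2.imwrite("pics/f8.png",cv2.resize(np.hstack([x,n]),(800,320),interpolation=cv2.INTER_CUBIC)[:,:,::-1])
```

```text
(no output)
```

View pics/f8.png

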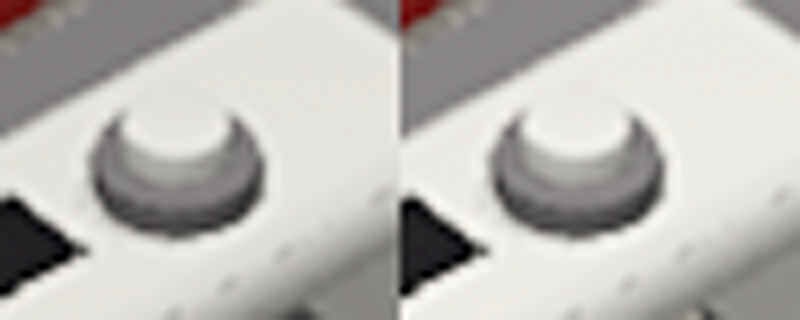

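The button stands as high as it did before the press (left is before, right is now). Board and bystanders are in place and the robot is clear, so I'm handing in.

```bash
python3 -c "
from h import *
workorder.close_job()"
```

```text
the job is handed in; nothing more can be done
```

The board is in the lamp against the stop bar, the start button has been pressed fully and released, and the job is handed in. It reports no verdict, so the results below rest on my own checks.

- **Board:** I pushed it with two fingers on its rear edge. Two slow pushes met firm resistance at the same position. Afterwards its rear edge stuck out about 61 mm (home is 60), about 0.02 rad off square and 2–3 mm off the centre line.
- **Button:** The force rose to about 4 N over roughly 6 mm of travel, then hit a hard stop at about 16 N. In the last picture the button is back at its original height.
- **Bystanders and robot:** The bottles and other things look unmoved in the last pictures, and the robot was clear of everything at about 26 s.
- **Disagreements:** The first estimate of the lamp's mouth was about 6 mm short of its final position along the lamp's axis. The button's height was also off, at about 126 mm from the pictures against about 122 mm on touch. I relied on force contact for both.

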